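Close the battery case of a soldering kit

ROBOT

A 6-joint arm with a two-finger parallel gripper is mounted at the origin on the work surface. World frame = base frame: x ahead of the robot, y to its left, z up, the work surface at z = 0. Lengths are in m, angles in rad, forces in N, time in s.
With the tool pointing down it reaches from about 0.325 to 0.9 m from the base axis. Payload 6.1 kg.
Tool frame: the origin (TCP) lies midway between the tips of the shut fingers; the grasp point (between the pads) lies 19 mm behind it; x points along the fingers, y is the direction in which the jaws open and shut, and the axes are right-handed (so a half turn about x gives the same grasp; the last joint's range is limited). The gripper opens to 85 mm and grips with 20 to 120 N. Pads are 22 mm wide; open, the fingers measure 114 mm over their backs; the gripper's body (76 mm by 85 mm) begins 54 mm behind the grasp point. The pads swing forward as they close: fully open they stand 13 mm farther back than shut.
Start: joints at [1.194, 0.22, 1.526, -0, 1.395, -0.126], TCP at [0.155, 0.605, 0.231] pointing down, gripper open.
Joint ranges: [-2.98, 2.98], [-0.91, 2.08], [0.09, 2.57], [-1.24, 4.39], [0.2, 2.65], [-2.68, 2.68]. Speed limits (rad/s): [2.57, 2.57, 3.01, 3.14, 3.14, 3.14].

INTERFACE

Orientations are given as [roll, pitch, yaw] about the fixed x, y, z axes, in that order (R = Rz(yaw) Ry(pitch) Rx(roll)).
In Python, from plant import movep, move_l, set_joints, gripper_to, hold, inverse_kinematics, observe, get_image, get_calibration, Unreachable, job_done gives the robot as it stands. Calls block until the motion is done:
- movep(position, orientation): joint-space move of the TCP to a pose.
- move_l(position, feed=0.15, rotation=None, max_force=None): straight line of the TCP; rotation=None keeps the orientation; feed is the mean speed in m/s. With max_force (N) it stops when the force on the tool has changed by that much, and returns True; else False.
- set_joints(angles): joint-space move.
- gripper_to(opening, f_grip=None): finger opening in m; f_grip is the grip in N (None keeps the last); returns when the fingers have stopped.
- hold(seconds).
- inverse_kinematics(position, orientation): joint angles nearest the present ones, or None.
- observe(): the state.
- get_image(name): name is "scene" or "top" or "wrist"; returns (picture, depth): 400x640x3 uint8, red, green, blue; 400x640 float32, m along the optical axis (not along the pixel's ray), 0 where there is no reading.
- get_calibration(name): a dict with "intrinsics" (3x3 intrinsics, pixels), "dist_coeffs" ([k1, k2, p1, p2, k3] as OpenCV has them; the pictures are not rectified), "world_from_camera" (4x4, takes a point from camera to world coordinates). Camera axes: x right, y down, z forward; pixel columns grow to the right and rows downward; lengths in m; the calibration is good to about 2 mm. A picture is of the moment at which its call begins: read the wrist's pose just before it. get_calibration takes no time and is no camera call; for the wrist camera it gives the pose at the moment of the call.
A pose or a line that the arm cannot do raises Unreachable and nothing moves.
- job_done(): hands the job in, once; it reports no verdict.
The state is a dict: "time_s": time; "q": joint angles; "joint_velocities": joint speeds; "joint_torque": joint torques, N m; "eef_pos": TCP position; "tcp_rot": TCP orientation; "ft_force": force on the tool from outside, world axes, zero at the start; "torque": the same for the moment, N m; "opening": finger opening in m.
Only numpy, scipy, OpenCV 4.12 (cv2) and the standard library are available. Lean on these libraries where they do the work, as an engineer would, in place of code of your own. Each camera call takes 0.05 s, during which the arm holds its last target. There are 200 camera calls.

TASK

Put the loose slide cover on the battery case: lay it on the rails at the case's open end with its springy tongue pointing into the case, then slide it in under the lips until its hook clicks behind the catch and stays shut by itself when let go. Work gently: neither ram the cover against its stop nor force it on the case, and leave the other things on the table where they lie.

Things in the scene. Friction and masses are not known exactly. Their poses are not given: they have to be found in the camera images.
- case: Grey plastic battery case, 180 x 80 mm (x, y), 43.5 mm high, fixed to the table. Origin: on its underside, mid-width, 85 mm from the open end. x runs along its rails; +x is the way the cover slides in, the -x end is open. Two level rails, tops 30 mm above the origin, run from x = -85 to +37 mm, 22 to 31.5 mm to each side of the middle; the cover slides on them.
- porch (a point): Point on the case's centre line at rail height, at x = -70 mm of the case, axes as the case. A cover whose centre is here lies on the rails just short of the lips. The porch (case x = -85 to -45 mm) is open above, 71 mm wide between walls 10 mm higher than the rails; a funnel then narrows to 63 mm at x = -25 mm.
- throat (a point): Point on the case's centre line at rail height, at case x = -25 mm, axes as the case. Here two lips begin and run to case x = +60 mm: they reach over the cover's edges, undersides 9.5 mm and tops 13.5 mm above the rails, 52 mm apart.
- nest (a point): Centre of the cover, at rail height, when latched with the catch in mid position (case x = +5 mm). Catch ledge (4.2 mm high, 32 degree ramp in front), two stops for the cover's front edge and sprung copper contact sit on one carrier, screwed down up to 10 mm deeper or less deep; its place is not measured. So the click comes 10 mm before to 10 mm past here, the rigid stop 2 mm later.
- cover_grip (a point): Centre of the finger grip (rib 40 x 14 x 30 mm in x, y, z) in the middle of the loose grey cover; axes the cover's. Plate 80 x 60 x 8 mm: its top 15 mm, its underside 23 mm below this point. A springy tongue, 18 mm wide, hook under its end, reaches 21.5 mm past the plate's +x edge. About 120 g. Starts flat on the table, tongue roughly away from the robot; on the rails 53 mm above the case's origin.
- hook (a point): Middle of the round hook (5 mm thick) under the end of the cover's tongue: 58 mm along the cover's +x from its centre, 3 mm above its underside. The tongue bends up as the hook rides over the ledge and springs back behind it; pushing it over takes about 4 to 11 N, the sprung contact adds 1 to 2.5 N, and the resistance drops at the click. Over 25 N on the stop harms it.
- clothespin: Wooden clothes peg, 72 x 10 x 11 mm, lying between case and cover; origin under its centre. Leave alone.
- jar: Open glass jar, 60 mm across, 45 mm high; origin under its centre. Leave alone.
- cutters: Small blue-handled side cutters, 125 mm long, 12 mm high, lying; origin near the middle. Leave alone.
- screwdriver: Screwdriver, 170 mm long, lying. Leave alone.
- spool: Black spool, 56 mm across, 38 mm high, standing; origin under its centre. Leave alone.
There are look-alikes about, which are no part of the job. Leave any black look-alike of the part that bears cover_grip alone.

How it is judged:
By the outcome, as a careful person would: the job done as asked, in the order asked, and still so for the second after the job is handed in, with the robot touching nothing.
It also fails if it takes over 67 s, if anything falls off the work surface, if the arm or the gripper's body presses on something with over 40 N, if the wrist force passes 120 N, or if a joint passes its speed limit or range.

## Working session

There is one attempt and no reset: what is moved stays moved. The work goes in short steps, each a Python script; the robot and the scene stay as the last script left them, time stands still between calls to the robot, and variables do not carry over. Pictures are saved under pics/ and viewed, about 8 in all and at most 12, crops included, and the job is handed in when it is done.

```bash
mkdir -p pics; ls
python3 - <<'E'
from plant import *
import cv2,numpy as np
s=observe();print(s)
for n in("top","scene"):
    im,d=get_image(n);np.savez(f"{n}0.npz",im=im,d=d);cv2.imwrite(f"pics/{n}0.png",im[:,:,::-1])
    c=get_calibration(n);print(n,c)
E
```

```text
pics
{'time_s': 0.0, 'q': array([ 1.19389584e+00,  2.21254462e-01,  1.52759998e+00,  5.55330808e-06,
        1.39467442e+00, -1.26094412e-01]), 'joint_velocities': array([ 9.91858599e-04, -4.12750230e-05,  6.82551195e-04,  3.04305606e-04,
       -3.28800418e-04, -1.33158964e-03]), 'joint_torque': array([ 8.43900598e-04, -4.96887231e+01, -3.89402962e+01, -2.27325393e-05,
        1.07174524e-02,  1.20002713e-05]), 'eef_pos': array([0.15489419, 0.60489023, 0.23018756]), 'tcp_rot': array([-1.69971353,  1.56886011, -1.95052058]), 'ft_force': array([ 0.42340599, -0.86796144,  0.83120475]), 'torque': array([-0.05251053, -0.08617541,  0.00553524]), 'opening': 0.0855931544921787}
top {'intrinsics': array([[397.55920603,   0.        , 321.72147135],
       [  0.        , 397.55920603, 200.57221374],
       [  0.        ,   0.        ,   1.        ]]), 'dist_coeffs': array([-0.09461206,  0.        ,  0.        ,  0.        ,  0.        ]), 'world_from_camera': array([[-0.02863834, -0.99551252,  0.09019241,  0.4633572 ],
       [-0.99953317,  0.02948064,  0.00802035,  0.00362283],
       [-0.01064329, -0.08992062, -0.99589206,  1.07787261],
       [ 0.        ,  0.        ,  0.        ,  1.        ]])}
scene {'intrinsics': array([[512.7912349 ,   0.        , 323.23759394],
       [  0.        , 512.7912349 , 200.03580593],
       [  0.        ,   0.        ,   1.        ]]), 'dist_coeffs': array([0.03460651, 0.        , 0.        , 0.        , 0.        ]), 'world_from_camera': array([[-0.73279919,  0.57638269, -0.36164672,  0.99957779],
       [ 0.68034057,  0.61132536, -0.40424994,  0.47774838],
       [-0.01191886, -0.54227696, -0.84011525,  1.04469548],
       [ 0.        ,  0.        ,  0.        ,  1.        ]])}
```

View pics/top0.png

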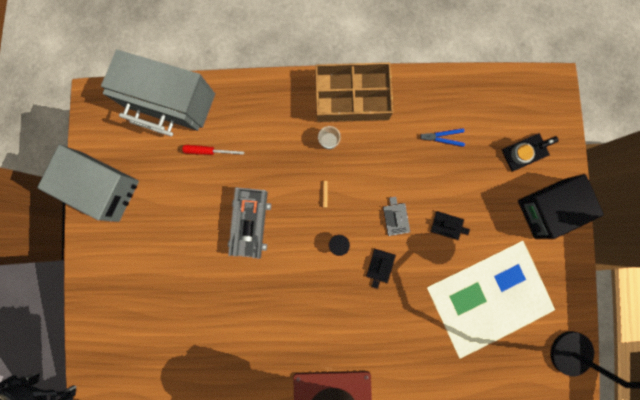

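The top view shows the case near (248,222), the grey cover near (396,216) with its tongue up (away from the robot), two black look-alikes, the spool at (339,245) and the peg at (325,194). I'll enlarge the case and cover.

```bash
cat > h.py <<'E'
import numpy as np,cv2
from plant import *
def ray(c,px):
    u=cv2.undistortPoints(np.array(px,float).reshape(-1,1,2),c["intrinsics"],c["dist_coeffs"])[:,0]
    W=c["world_from_camera"];r=np.c_[u,np.ones(len(u))]@W[:3,:3].T
    return W[:3,3],r
def at_z(c,px,z):
    o,r=ray(c,px);return o+r*((z-o[2])/r[:,2])[:,None]
def proj(c,P):
    W=np.linalg.inv(c["world_from_camera"]);P=np.array(P,float).reshape(-1,3)@W[:3,:3].T+W[:3,3]
    return cv2.projectPoints(P,np.zeros(3),np.zeros(3),c["intrinsics"],c["dist_coeffs"])[0][:,0]
def cloud(c,d):
    v,u=np.mgrid[:d.shape[0],:d.shape[1]];px=np.c_[u.ravel(),v.ravel()]
    o,r=ray(c,px);return (o+r*d.ravel()[:,None]).reshape(*d.shape,3)
E
python3 - <<'E'
from h import *
z=np.load("top0.npz");im=z["im"];d=z["d"]
a=im[180:265,220:280];b=im[190:245,375:420]
r=lambda a,s:cv2.resize(a,None,fx=s,fy=s,interpolation=cv2.INTER_CUBIC)
A=r(a,6.5);B=r(b,8)
C=np.zeros((560,760,3),np.uint8);C[:A.shape[0],:A.shape[1]]=A;C[:B.shape[0],400:400+B.shape[1]]=B[:,:360]
cv2.imwrite("pics/crop.png",C[:,:,::-1])
P=cloud(get_calibration("top"),d)
np.set_printoptions(precision=3,suppress=True,linewidth=200)
for n,(u0,u1,v0,v1) in dict(case=(220,280,180,265),cover=(378,416,190,243)).items():
    Q=P[v0:v1,u0:u1].reshape(-1,3);g=Q[Q[:,2]>0.006]
    m,(w,h),ang=cv2.minAreaRect(g[:,:2].astype(np.float32));print(n,m,w,h,ang,np.percentile(g[:,2],[5,25,50,75,95,99]),len(g))
E
```

```text
case (0.5129297971725464, 0.14125984907150269) 0.23463386297225952 0.2713107466697693 2.1761670112609863 [0.007 0.023 0.031 0.042 0.046 0.05 ] 1827
cover (0.5212033987045288, -0.11641363054513931) 0.23200558125972748 0.1311224102973938 86.25582885742188 [0.007 0.008 0.01  0.012 0.04  0.044] 708
```

View pics/crop.png

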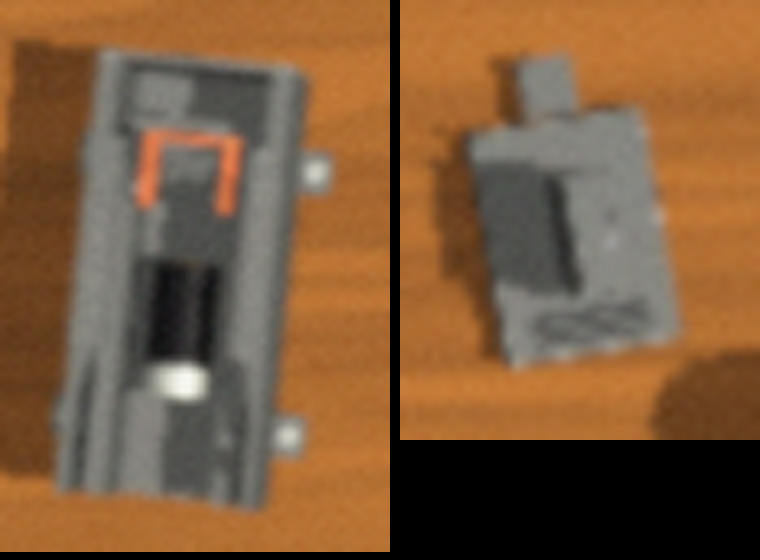

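The crop shows the cover plate with corners at (472,132), (640,108), (680,338), (512,365) and its tongue at the top. The case's top corners are near (98,50), (305,72), (265,507), (58,490), with the open end at the bottom (nearer the robot). Next I'll compute coarse poses and take closer wrist views.

```bash
cat >> h.py <<'E'
def rect(p): # TL TR BR BL seen with +x up -> centre, yaw, len, wid
    f=(p[0]+p[1])/2;b=(p[2]+p[3])/2;e=f-b;l=(p[0]+p[3])/2;r=(p[1]+p[2])/2;w=l-r
    return p.mean(0)[:2],np.arctan2(e[1],e[0]),np.arctan2(-w[0],w[1]),np.hypot(*e[:2]),np.hypot(*w[:2])
from scipy.spatial.transform import Rotation as R
def down(yaw): # fingers down, jaw axis (tool y) along yaw+90deg
    c,s=np.cos(yaw),np.sin(yaw)
    M=np.array([[0,-s,-c],[0,c,-s],[-1,0,0]]).astype(float)  # cols x=(0,0,-1), y, z=x cross y
    x=M[:,0];y=M[:,1];M[:,2]=np.cross(x,y)
    return R.from_matrix(M).as_euler("xyz")
E
python3 - <<'E'
from h import *
c=get_calibration("top")
np.set_printoptions(precision=4,suppress=True)
cov=np.array([(472,132),(640,108),(680,338),(512,365)],float);cov=(cov-[400,0]+.5)/8-.5+[375,190]
print(rect(at_z(c,cov,.008)))
cs=np.array([(98,50),(305,72),(265,507),(58,490)],float);cs=(cs+.5)/6.5-.5+[220,180]
print(rect(at_z(c,cs,.042)))
s=observe();print(R.from_euler("xyz",s["tcp_rot"]).as_matrix());w=get_calibration("wrist");print(w)
W=w["world_from_camera"];Rt=R.from_euler("xyz",s["tcp_rot"]).as_matrix();print(Rt.T@(W[:3,3]-s["eef_pos"]),Rt.T@W[:3,:3])
for p,y in (([.47,-.12,.2],.16),([.47,.14,.25],-.09)):
  for yy in (y,y+np.pi): print(y,yy,inverse_kinematics(p,down(yy)))
E
```

```text
(array([ 0.5044, -0.188 ]), np.float64(0.1283104942643027), np.float64(0.11884153961373252), np.float64(0.0790276585358761), np.float64(0.05764050837080472))
(array([0.5055, 0.2081]), np.float64(-0.10582115621704828), np.float64(-0.12018377110336799), np.float64(0.17685726885428377), np.float64(0.08465211919658884))
[[-0.0007  0.2482  0.9687]
 [-0.0017  0.9687 -0.2482]
 [-1.     -0.0018 -0.0002]]
{'intrinsics': array([[281.1468,   0.    , 323.0265],
       [  0.    , 281.1468, 199.5044],
       [  0.    ,   0.    ,   1.    ]]), 'dist_coeffs': array([-0.0063,  0.    ,  0.    ,  0.    ,  0.    ]), 'world_from_camera': array([[ 0.2477,  0.9301,  0.2711,  0.0866],
       [ 0.9688, -0.2369, -0.0725,  0.6214],
       [-0.0032,  0.2806, -0.9598,  0.3724],
       [ 0.    ,  0.    ,  0.    ,  1.    ]])}
[-0.1421 -0.0012 -0.0703] [[ 0.0015 -0.2808  0.9598]
 [ 1.      0.0009 -0.0013]
 [-0.0005  0.9598  0.2808]]
0.16 0.16 [-0.4127 -0.0944  1.9165  0.      1.3195 -2.1435]
0.16 3.3015926535897933 [-0.4127 -0.0944  1.9165  0.      1.3195  0.9981]
-0.09 -0.09 [ 0.1285 -0.1196  1.8445 -0.      1.4167 -1.3523]
-0.09 3.0515926535897933 [ 0.1285 -0.1196  1.8445 -0.      1.4167  1.7893]<sys>:0: UserWarning: Gimbal lock detected. Setting third angle to zero since it is not possible to uniquely determine all angles.
```

```bash
python3 - <<'E' 2>/dev/null
from h import *
np.set_printoptions(precision=4,suppress=True)
for n,p,y in (("wcase",[.435,.212,.17],-.113+np.pi),("wcov",[.444,-.195,.11],.125+np.pi)):
    movep(p,down(y));hold(.3);c=get_calibration("wrist");im,d=get_image("wrist")
    np.savez(n+".npz",im=im,d=d,**c);print(observe()["time_s"],observe()["ft_force"])
    k=proj(c,[[.5055,.208,.04],[.5044,-.188,.008]]);print(k)
    cv2.imwrite(f"pics/{n}.png",im[:,:,::-1])
E
```

```text
2.275 [ 0.6598 -0.1552  0.2782]
[[317.3512 118.9886]
 [706.5323  75.7218]]
4.15 [ 0.651  -0.0506 -0.9933]
[[-237.3334   60.3178]
 [ 322.215   131.1485]]
```

View pics/wcase.png

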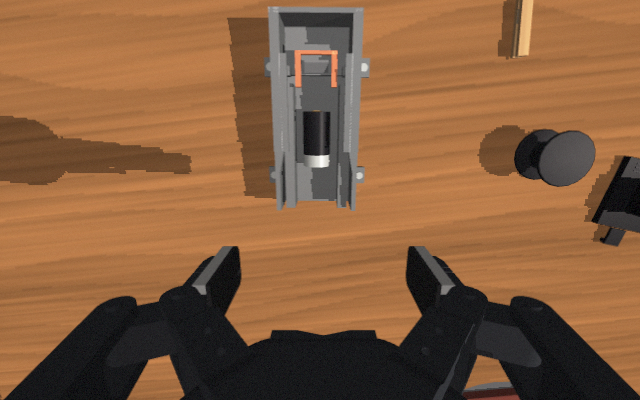

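View pics/wcov.png

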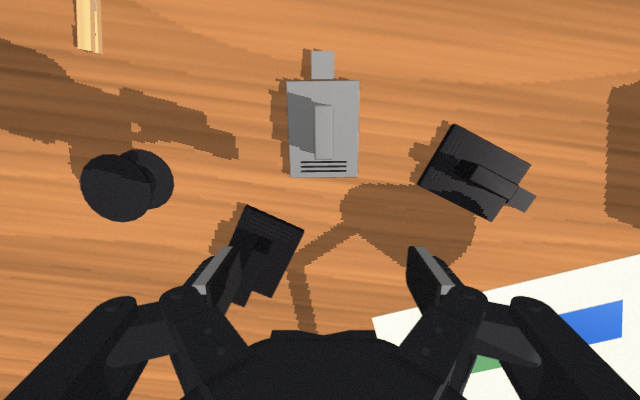

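The wrist views are sharp. The case spans about (268–363, 8–210) with its open end down; the cover plate spans about (287–358, 80–177) with its tongue at (321,65). I'll enlarge both to read corners.

Run:
```python
import numpy as np,cv2
a=np.load("wcase.npz")["im"][0:216,260:372];b=np.load("wcov.npz")["im"][40:185,275:370]
r=lambda a,s:cv2.resize(a,None,fx=s,fy=s,interpolation=cv2.INTER_CUBIC)
A=r(a,2.75);B=r(b,4);C=np.zeros((600,700,3),np.uint8);C[:A.shape[0],:A.shape[1]]=A;C[:B.shape[0],315:315+B.shape[1]]=B
cv2.imwrite("pics/crop2.png",C[:,:,::-1])
```

```text
(no output)
```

View pics/crop2.png

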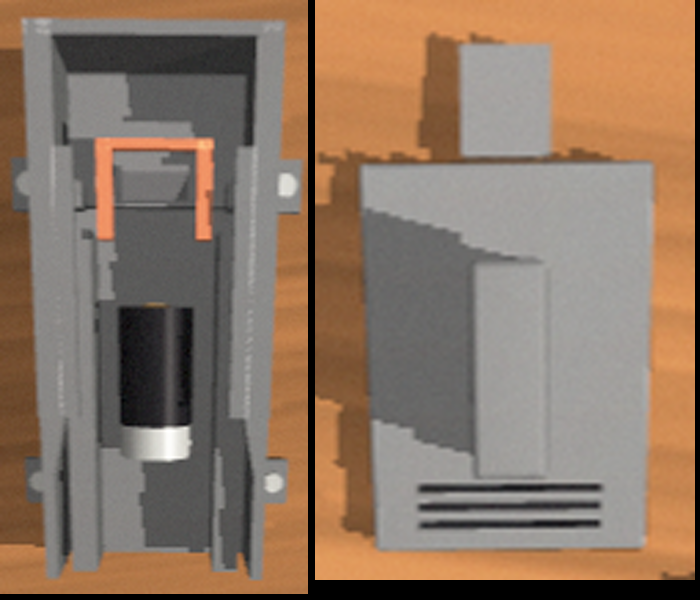

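Run:
```python
from h import *
np.set_printoptions(precision=4,suppress=True)
c=np.load("wcase.npz");k=lambda p:(np.array(p,float)+.5)/2.75-.5+[260,0]
w=rect(at_z(c,k([(22,20),(286,22),(261,577),(48,577)]),.0435));print("walls .0435",w)
w=rect(at_z(c,k([(22,20),(286,22),(261,577),(48,577)]),.04));print("walls .04",w)
f=at_z(c,k([(48,577),(261,577)]),.040);print("front outer",f,f.mean(0),np.linalg.norm(f[0]-f[1]))
r=at_z(c,k([(72,570),(98,570),(213,570),(238,570)]),.03);print("rails front",r,r.mean(0),np.linalg.norm(r[1]-r[2]),np.linalg.norm(r[0]-r[3]))
r=at_z(c,k([(97,235),(217,235)]),.03);print("rails back",r,r.mean(0),np.linalg.norm(r[0]-r[1]))
c2=np.load("wcov.npz");k=lambda p:(np.array(p,float)-[315,0]+.5)/4-.5+[275,40]
print("cover",rect(at_z(c2,k([(360,163),(653,163),(643,548),(379,548)]),.008)))
print("rib",rect(at_z(c2,k([(474,262),(548,262),(546,477),(476,477)]),.038)))
for z,P in((c,(.005,.06)),):
    Q=cloud(c,c["d"])[0:216,260:372];print(np.histogram(Q[...,2],bins=np.arange(0,.06,.003)))
```

```text
walls .0435 (array([0.5067, 0.2092]), np.float64(-0.11778886443093718), np.float64(-0.11500752737587717), np.float64(0.17701947249137118), np.float64(0.07887785498445421))
walls .04 (array([0.5067, 0.2093]), np.float64(-0.11778886443093729), np.float64(-0.11500752737587598), np.float64(0.1793260591071703), np.float64(0.07990564363408403))
front outer [[0.422  0.2591 0.04  ]
 [0.4132 0.1807 0.04  ]] [0.4176 0.2199 0.04  ] 0.07888025153918105
rails front [[0.4207 0.2515 0.03  ]
 [0.4196 0.2416 0.03  ]
 [0.4147 0.1979 0.03  ]
 [0.4136 0.1884 0.03  ]] [0.4172 0.2199 0.03  ] 0.044032283258530355 0.06356195311345376
rails back [[0.5381 0.2254 0.03  ]
 [0.5335 0.1849 0.03  ]] [0.5358 0.2052 0.03  ] 0.040814481248136865
cover (array([ 0.5049, -0.1887]), np.float64(0.13868329505202642), np.float64(0.12652808595899176), np.float64(0.07896985942758193), np.float64(0.05869142908985768))
rib (array([ 0.5048, -0.189 ]), np.float64(0.12719777515898623), np.float64(0.12652367423998487), np.float64(0.038873428666282815), np.float64(0.013354341664760962))
(array([2974, 3905,  186,  173,  142,  188,  224,  377, 1408, 2308, 1046,
        652,  437, 1074, 4031,   15,    0,    0,    0]), array([0.   , 0.003, 0.006, 0.009, 0.012, 0.015, 0.018, 0.021, 0.024,
       0.027, 0.03 , 0.033, 0.036, 0.039, 0.042, 0.045, 0.048, 0.051,
       0.054, 0.057]))
```

Both cover measurements agree, and so do the case walls and rails (sizes within about 1.5 mm). The case origin is about (0.5018, 0.2100) with yaw -0.117; the cover is at (0.5049, -0.1889) with yaw 0.127. Now I'll grasp the cover and bring it over the porch.

```bash
cat >> h.py <<'E'
CO=np.array([.5018,.2100]);CY=-.117;AX=np.array([np.cos(CY),np.sin(CY)]);NY=np.array([-AX[1],AX[0]])
def cp(x,y,z): return np.r_[CO+x*AX+y*NY,z]
def st(t=""):
    s=observe();e=s["eef_pos"];d=e[:2]-CO;f=s["ft_force"]
    print(t,"t%.2f x%.2f y%.2f z%.2f mm | Fx%.1f Fy%.1f Fz%.1f | op %.1f"%(s["time_s"],d@AX*1e3,d@NY*1e3,e[2]*1e3,f[:2]@AX,f[:2]@NY,f[2],s["opening"]*1e3))
E
python3 - <<'E' 2>/dev/null
from h import *
o=down(.127+np.pi);g=[.5049,-.1889]
movep([*g,.09],o);gripper_to(.045,60);st("above")
print(move_l([*g,.013],feed=.08,max_force=8));st("down")
gripper_to(0.0,60);st("grip")
move_l([*g,.14],feed=.15);st("lift")
movep(cp(-.072,0,.10),down(CY+np.pi));hold(.3);st("over porch")
c=get_calibration("wrist");im,d=get_image("wrist");np.savez("wp.npz",im=im,d=d,**c);cv2.imwrite("pics/wp.png",im[:,:,::-1])
E
```

```text
above t4.99 x49.51 y-396.06 z90.34 mm | Fx-0.2 Fy-0.7 Fz-0.2 | op 45.1
False
down t6.10 x50.22 y-396.04 z13.61 mm | Fx0.9 Fy0.4 Fz0.3 | op 44.9
grip t6.48 x50.30 y-396.10 z13.77 mm | Fx-0.2 Fy0.3 Fz4.7 | op 13.1
lift t7.48 x48.74 y-395.46 z138.70 mm | Fx-0.0 Fy0.8 Fz-1.8 | op 12.8
over porch t9.32 x-71.57 y-0.44 z100.07 mm | Fx0.1 Fy0.1 Fz-1.0 | op 13.0
```

View pics/wp.png

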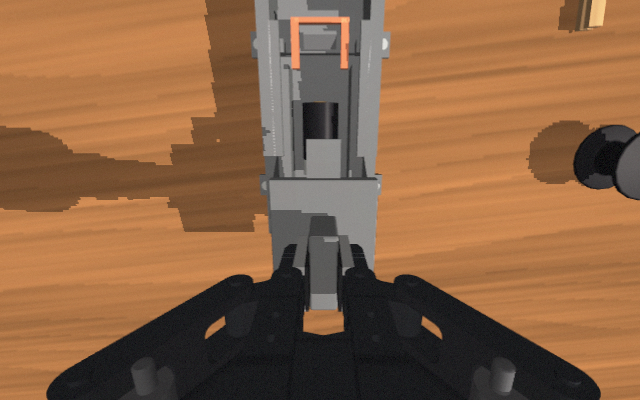

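The cover is held level, tongue pointing into the case; the plate's front edge runs from (270,180) to (377,180), tongue end (307–341,140). Computing the lateral offset, then lowering gently.

```bash
python3 - <<'E' 2>/dev/null
from h import *
c=np.load("wp.npz")
for n,px in (("front",[(270,180),(377,180)]),("tongue",[(307,140),(341,140)])):
    p=at_z(c,px,.095)[:,:2]-CO;print(n,np.c_[p@AX,p@NY]*1e3)
move_l(cp(-.072,0,.052),feed=.08,max_force=5);st("near")
print(move_l(cp(-.072,0,.040),feed=.012,max_force=3));st("rest");hold(.2);st()
c=get_calibration("wrist");im,d=get_image("wrist");np.savez("wr.npz",im=im,d=d,**c)
cv2.imwrite("pics/wr.png",cv2.resize(im[60:290,230:420],None,fx=2.6,fy=2.6,interpolation=cv2.INTER_CUBIC)[:,:,::-1])
E
```

```text
front [[-31.79917965  26.27869338]
 [-31.85201413 -30.90145226]]
tongue [[-10.84897718   6.16916599]
 [-10.86102174 -11.29403298]]
near t10.12 x-71.78 y0.13 z52.15 mm | Fx0.3 Fy0.0 Fz-2.0 | op 12.8
True
rest t10.78 x-71.91 y0.01 z44.53 mm | Fx0.0 Fy-0.6 Fz4.4 | op 12.7
 t10.98 x-71.94 y0.01 z44.48 mm | Fx0.7 Fy-0.4 Fz5.1 | op 13.0
```

View pics/wr.png

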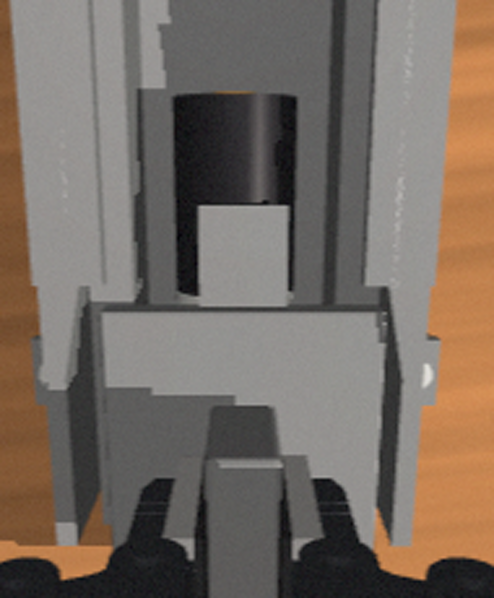

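```bash
python3 - <<'E' 2>/dev/null
from h import *
c=np.load("wr.npz");np.set_printoptions(precision=1,suppress=True)
k=lambda p:(np.array(p,float)+.5)/2.6-.5+[230,60]
for n,z,px in (("plate",.038,[(102,312),(385,312)]),("tongue",.038,[(198,206),(290,206)]),("lip throat",.0435,[(135,300),(364,288)]),("lip far",.0435,[(124,20),(374,20)]),("walls in front",.04,[(77,540),(392,540)]),("walls outer",.04,[(55,540),(410,540)])):
    p=at_z(c,k(px),z)[:,:2]-CO;q=np.c_[p@AX,p@NY]*1e3;print(n,q.ravel(),"mid",q.mean(0),"w",q[0,1]-q[1,1])
E
```

```text
plate [-32.3  27.6 -32.3 -31.1] mid [-32.3  -1.7] w 58.70985856239022
tongue [-10.8   7.4 -10.8 -11. ] mid [-10.8  -1.8] w 18.330868141077378
lip throat [-28.7  19.9 -26.3 -25.5] mid [-27.5  -2.8] w 45.4219816847517
lip far [ 22.4  19.8  22.4 -25.1] mid [22.4 -2.6] w 44.90160591924383
walls in front [-84.2  35.7 -84.2 -35.1] mid [-84.2   0.3] w 70.77101793416438
walls outer [-84.2  40.6 -84.2 -39.2] mid [-84.2   0.7] w 79.76394075277466
```

```bash
python3 - <<'E' 2>/dev/null
from h import *
c=np.load("wr.npz");np.set_printoptions(precision=1,suppress=True)
k=lambda p:(np.array(p,float)+.5)/2.6-.5+[230,60]
for n,z,px in (("lip throat",.0435,[(104,285),(364,285)]),("lip far",.0435,[(94,20),(374,20)]),("rail in",.03,[(135,300),(325,300)]),("rail far",.03,[(124,20),(337,20)]),("funnel end",.04,[(88,290),(387,290)])):
    p=at_z(c,k(px),z)[:,:2]-CO;q=np.c_[p@AX,p@NY]*1e3;print(n,q.ravel(),"mid",q.mean(0),"w",q[0,1]-q[1,1])
im=c["im"][130:290,260:395];cv2.imwrite("pics/z.png",cv2.resize(im,None,fx=3.7,fy=3.7,interpolation=cv2.INTER_LANCZOS4)[:,:,::-1])
im=c["im"];print(im[160,262:395].mean(1).astype(int));print(im[190,262:395].mean(1).astype(int))
E
```

```text
lip throat [-25.7  25.9 -25.7 -25.5] mid [-25.7   0.2] w 51.40005815464666
lip far [ 22.4  25.2  22.4 -25.1] mid [22.4  0.1] w 50.28902664131285
rail in [-31.4  21.9 -31.4 -19.5] mid [-31.4   1.2] w 41.339101327767935
rail far [ 24.5  21.8  24.5 -20.1] mid [24.5  0.9] w 41.861079132868674
funnel end [-27.4  29.9 -27.3 -30.8] mid [-27.3  -0.5] w 60.676872015878224
[144 148 148 145 145 144 139 120 128 147 146 146 147 148 144 148 148 146
 131 114  88  52  50  50  60  85  95  96  96  96  94  95  94  93  97  74
  36  15  21  22  28  22  25  21 104 145 145 145 143 145 146 145 147 145
 149 149 146 148 146 145 147 147 146 145 147 147 147 148 145 146 147 147
 145 147 149 148 147 147 112  28  36  77  94  93  96  96  95  97  96  97
  97  95  76  48  53  50  53  73  95  92  90  94  94  94  95  94  96  74
  94 136 148 146 146 147 148 148 148 148 148 154 156 149 147 148 149 148
 148 147 151 148 150 148 152]
[ 46  52  50  74  93  95  87 110 141 145 144 145 145 146 143 144 147 147
 145 146 147 143 145 146 144 142 144 145 142 148 142 146 145 142 149 146
 145 146 146 147 147 142 147 144 144 145 147 145 145 144 145 145 145 145
 145 146 146 145 146 144 145 144 145 145 149 145 146 143 146 147 148 147
 148 148 145 143 146 145 146 146 147 146 146 147 143 147 147 148 146 146
 145 147 147 147 148 148 146 146 147 145 146 147 147 150 145 145 143 146
 147 147 148 149 147 125  90  86  66  54  52  52 110 149 148 146 146 147
 147 145 146 145 144 138 109]
```

View pics/z.png

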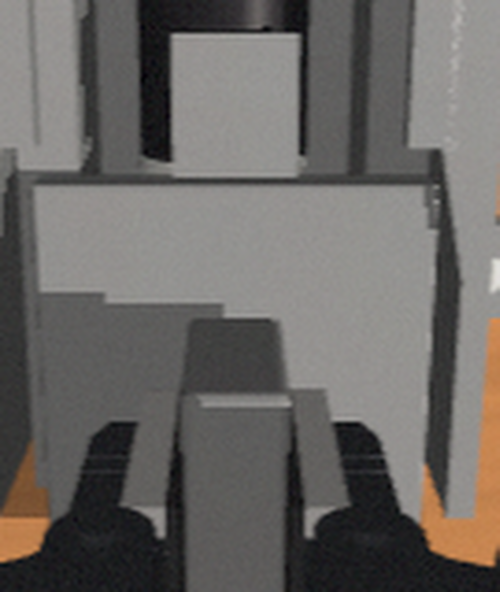

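The lips' mid-line sits at y≈+0.2 mm (width 51.4, as expected), while the plate's mid-line is at -1.7 mm with matching yaw. The shift needed is +1.8 mm, after which I'll slide in with a force guard.

```bash
python3 - <<'E' 2>/dev/null
from h import *
Y=.0018
move_l(cp(-.072,Y,.0448),feed=.02);st("shift")
for x in (-.060,-.050,-.040,-.030,-.020):
    r=move_l(cp(x,Y,.0445),feed=.03,max_force=6);st(f"{x} {r}")
    if r: break
E
```

```text
shift t11.32 x-72.00 y1.94 z44.71 mm | Fx0.4 Fy0.3 Fz1.3 | op 12.7
-0.06 False t11.87 x-59.25 y1.84 z44.68 mm | Fx0.2 Fy1.1 Fz2.4 | op 12.6
-0.05 True t12.07 x-58.03 y1.87 z44.70 mm | Fx1.5 Fy0.1 Fz2.2 | op 12.4
```

```bash
python3 - <<'E' 2>/dev/null
from h import *
Y=.0018
for x in (-.054,-.050,-.045,-.040,-.035,-.030):
    r=move_l(cp(x,Y,.0445),feed=.015,max_force=6);st(f"{x} {r}")
    if r: break
E
```

```text
-0.054 False t12.52 x-54.08 y1.88 z44.67 mm | Fx-0.8 Fy-0.7 Fz5.8 | op 12.9
-0.05 False t12.93 x-50.03 y1.92 z44.71 mm | Fx-0.3 Fy-0.2 Fz4.9 | op 13.1
-0.045 False t13.42 x-45.04 y1.90 z44.72 mm | Fx-0.5 Fy0.4 Fz4.3 | op 12.5
-0.04 False t13.90 x-40.06 y1.87 z44.71 mm | Fx-0.2 Fy0.1 Fz4.4 | op 12.7
-0.035 False t14.38 x-35.05 y1.92 z44.73 mm | Fx-0.7 Fy-0.7 Fz5.8 | op 12.9
-0.03 False t14.87 x-30.05 y1.91 z44.72 mm | Fx-0.7 Fy-0.1 Fz4.2 | op 12.8
```

```bash
python3 - <<'E' 2>/dev/null
from h import *
Y=.0018
r=move_l(cp(-.013,Y,.0445),feed=.02,max_force=7);st(f"{r}")
x=-.013;pk=0
while not r and x<.017:
    x+=.001;r=move_l(cp(x,Y,.0445),feed=.01,max_force=14)
    s=observe();f=s["ft_force"];fx=f[:2]@AX;st(f"{x*1e3:.0f} {r}")
    pk=min(pk,fx)
    if fx<-18 or (pk<-4 and fx>pk+3): break
E
```

```text
False t15.87 x-13.26 y1.88 z44.69 mm | Fx-0.6 Fy0.1 Fz4.7 | op 13.1
-12 False t16.12 x-12.29 y1.89 z44.71 mm | Fx-1.3 Fy-0.0 Fz6.2 | op 12.3
-11 False t16.37 x-11.33 y1.89 z44.69 mm | Fx-1.3 Fy-0.7 Fz5.1 | op 12.9
-10 False t16.62 x-10.30 y1.88 z44.69 mm | Fx-1.2 Fy0.2 Fz5.4 | op 12.9
-9 False t16.87 x-9.50 y1.89 z44.66 mm | Fx-2.3 Fy0.2 Fz6.5 | op 12.8
-8 False t17.12 x-9.05 y1.89 z44.68 mm | Fx-3.9 Fy1.1 Fz8.5 | op 12.8
-7 False t17.37 x-8.41 y1.92 z44.71 mm | Fx-4.8 Fy-0.5 Fz10.0 | op 12.9
-6 False t17.62 x-7.79 y1.93 z44.67 mm | Fx-7.1 Fy-0.1 Fz11.7 | op 12.7
-5 False t17.87 x-7.14 y1.93 z44.66 mm | Fx-8.7 Fy-0.6 Fz11.9 | op 12.8
-4 False t18.12 x-6.55 y1.98 z44.68 mm | Fx-9.8 Fy-0.3 Fz14.3 | op 12.7
-3 False t18.37 x-4.88 y2.00 z44.69 mm | Fx-7.3 Fy0.2 Fz10.8 | op 13.1
-2 False t18.62 x-2.32 y1.99 z44.79 mm | Fx-1.5 Fy-0.6 Fz6.2 | op 12.8
```

```bash
python3 - <<'E' 2>/dev/null
from h import *
Y=.0018
x=-.002;hold(.2);st()
for i in range(6):
    x+=.0005;r=move_l(cp(x,Y,.0445),feed=.005,max_force=5);st(f"{x*1e3:.1f} {r}")
    if r or observe()["ft_force"][:2]@AX<-5: break
E
```

```text
t18.82 x-1.95 y2.02 z44.83 mm | Fx-0.2 Fy-0.3 Fz5.9 | op 12.7
-1.5 False t19.07 x-0.99 y1.95 z44.81 mm | Fx1.3 Fy-0.3 Fz4.2 | op 12.7
-1.0 False t19.32 x-0.47 y1.90 z44.75 mm | Fx2.4 Fy0.6 Fz4.5 | op 12.9
-0.5 False t19.57 x-0.31 y1.90 z44.72 mm | Fx1.7 Fy0.8 Fz5.4 | op 13.2
0.0 False t19.82 x0.08 y1.87 z44.65 mm | Fx1.9 Fy1.1 Fz5.3 | op 13.1
0.5 False t20.07 x0.17 y1.84 z44.65 mm | Fx-0.0 Fy0.7 Fz6.6 | op 12.8
1.0 False t20.32 x0.21 y1.87 z44.62 mm | Fx-1.9 Fy0.9 Fz7.9 | op 12.7
```

The force peaked near 10 N, dropped at x≈-3 and then went slightly negative, which is the click. A stiff stop appears at x≈+0.2. I'll test the latch with a gentle back-tug.

```bash
python3 - <<'E' 2>/dev/null
from h import *
Y=.0018
for x in (-.0005,-.0015,-.0025,-.0035,-.0045):
    r=move_l(cp(x,Y,.0445),feed=.005,max_force=5);st(f"{x*1e3:.1f} {r}")
    if r or observe()["ft_force"][:2]@AX>5: break
E
```

```text
-0.5 True t20.57 x0.17 y1.84 z44.67 mm | Fx-0.1 Fy0.4 Fz2.1 | op 12.7
```

```bash
python3 - <<'E' 2>/dev/null
from h import *
Y=.0018
for x in (-.0005,-.001,-.0015,-.002,-.0025,-.003,-.0035,-.004):
    r=move_l(cp(x,Y,.0447),feed=.005,max_force=9);st(f"{x*1e3:.1f} {r}")
    if r or observe()["ft_force"][:2]@AX>5: break
E
```

```text
-0.5 False t21.11 x0.02 y1.82 z44.76 mm | Fx4.1 Fy0.9 Fz-0.9 | op 12.2
-1.0 False t21.36 x-0.13 y1.81 z44.79 mm | Fx5.5 Fy0.2 Fz-2.4 | op 13.0
```

It holds against a 5.5 N pull with only 0.3 mm of movement, so it is latched. Now I'll unload, release, lift and look.

```bash
python3 - <<'E' 2>/dev/null
from h import *
Y=.0018
move_l(cp(.0,Y,.0447),feed=.01);hold(.2);st("unload")
gripper_to(.019);hold(.3);st("released")
def snap(n):
    c=get_calibration("wrist");im,d=get_image("wrist");np.savez(n+".npz",im=im,d=d,**c);return im
move_l(cp(0,Y,.10),feed=.08);st("up")
move_l(cp(-.06,Y,.17),feed=.15);hold(.3);st("view")
im=snap("wf");cv2.imwrite("pics/wf.png",cv2.resize(im[0:230,230:420],None,fx=2.6,fy=2.6,interpolation=cv2.INTER_CUBIC)[:,:,::-1])
E
```

```text
unload t21.81 x0.03 y1.79 z44.74 mm | Fx2.9 Fy0.2 Fz1.0 | op 12.9
released t22.34 x-0.21 y1.78 z44.58 mm | Fx0.2 Fy0.3 Fz0.1 | op 19.2
up t23.18 x-0.33 y1.66 z99.68 mm | Fx-0.7 Fy0.0 Fz0.1 | op 18.8
view t24.25 x-60.03 y1.57 z169.30 mm | Fx0.4 Fy0.6 Fz-0.3 | op 19.0
```

View pics/wf.png

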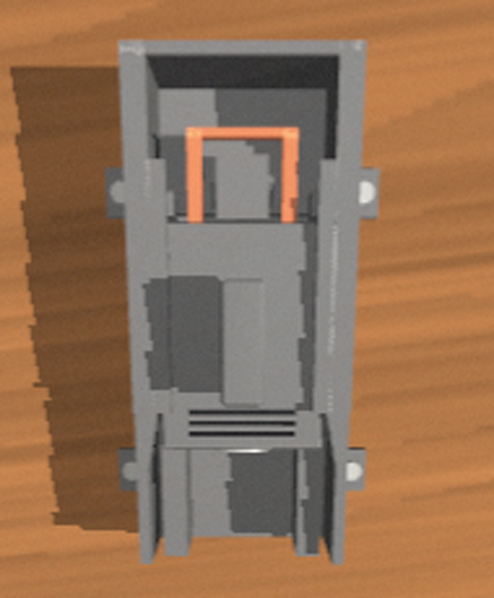

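```bash
python3 - <<'E' 2>/dev/null
from h import *
np.set_printoptions(precision=1,suppress=True)
c=np.load("wf.npz");k=lambda p:(np.array(p,float)+.5)/2.6-.5+[230,0]
for n,z,px in (("rib",.068,[(222,280),(263,280),(261,403),(223,403)]),("plate front/rear",.038,[(235,221),(245,447)]),("outer walls",.0415,[(119,42),(366,42),(342,561),(141,561)]),("tongue end",.038,[(243,137)])):
    p=at_z(c,k(px),z)[:,:2]-CO;q=np.c_[p@AX,p@NY]*1e3;print(n,q.ravel(),"mid",q.mean(0))
im,_=get_image("wrist");hold(1);im2,_=get_image("wrist");print("motion",np.abs(im.astype(int)-im2)[:230,230:420].mean(),observe()["time_s"])
t=get_image("top")[0];t0=np.load("top0.npz")["im"];D=cv2.absdiff(t,t0).max(2);
for n,(u,v) in dict(spool=(339,245),peg=(325,194),jar=(329,138),cut=(443,137),scr=(212,150),blk1=(380,267),blk2=(449,226)).items(): print(n,D[v-14:v+14,u-14:u+14].mean())
E
```

```text
rib [ 19.8   6.3  19.8  -6.6 -19.   -6.3 -19.    6.3] mid [ 0.4 -0.1]
plate front/rear [ 40.3   2.4 -39.4  -1.2] mid [0.5 0.6]
outer walls [ 94.   39.8  94.1 -40.2 -83.9 -39.1 -83.8  39.5] mid [ 5.1 -0. ]
tongue end [66.8 -0.4] mid [66.8 -0.4]
motion 2.8826697177726928 25.4
spool 7.864795918367347
peg 10.424744897959183
jar 10.559948979591837
cut 10.057397959183673
scr 10.521683673469388
blk1 5.683673469387755
blk2 6.001275510204081
```

The cover centre measures x≈+0.4 mm, y≈0 in the case. The tongue-end reading is off (66.8 instead of 62 mm), so I'll check from the depth image that the tongue lies flat and isn't riding on the ledge.

```bash
python3 - <<'E' 2>/dev/null
from h import *
np.set_printoptions(precision=1,suppress=True)
def prof(n):
    c=np.load(n+".npz");P=cloud(c,c["d"]);q=P[...,:2]-CO;x=q@AX*1e3;y=q@NY*1e3;z=P[...,2]*1e3
    print(n,[(a,round(float(np.median(z[(abs(x-a)<1.5)&(abs(y-.3)<6)])),1)) for a in range(24,80,3)])
prof("wf")
c=get_calibration("wrist");movep(cp(-.01,.0018,.14),down(CY+np.pi));hold(.3);c=get_calibration("wrist");im,d=get_image("wrist");np.savez("wg.npz",im=im,d=d,**c);prof("wg")
c=np.load("wr.npz");P=cloud(c,c["d"]);q=P[...,:2]-CO;x=q@AX*1e3;y=q@NY*1e3;z=P[...,2]*1e3
print("ref before",[(a,round(float(np.median(z[(abs(x-a)<1.5)&(abs(y+1.7)<6)])),1)) for a in range(-45,0,3)])
cv2.imwrite("pics/wg.png",cv2.resize(im[30:180,250:400],None,fx=4,fy=4,interpolation=cv2.INTER_CUBIC)[:,:,::-1])
E
```

```text
wf [(24, 38.7), (27, 38.3), (30, 38.6), (33, 38.4), (36, 38.7), (39, 38.3), (42, 38.2), (45, 38.2), (48, 38.4), (51, 38.6), (54, 38.3), (57, 38.4), (60, 38.8), (63, 37.9), (66, 25.5), (69, 34.8), (72, nan), (75, nan), (78, 3.8)]
wg [(24, 38.4), (27, 38.7), (30, 38.3), (33, 38.7), (36, 38.4), (39, 38.1), (42, 38.5), (45, 38.4), (48, 38.6), (51, 38.4), (54, 38.7), (57, 38.7), (60, 282.9), (63, 25.5), (66, 25.5), (69, 35.7), (72, 3.5), (75, 3.7), (78, 3.8)]
ref before [(-45, 38.2), (-42, 38.3), (-39, 38.4), (-36, 38.3), (-33, 37.9), (-30, 38.2), (-27, 38.2), (-24, 38.4), (-21, 38.4), (-18, 38.3), (-15, 38.4), (-12, 38.2), (-9, 30.1), (-6, 30.2), (-3, 30.1)]
```

View pics/wg.png

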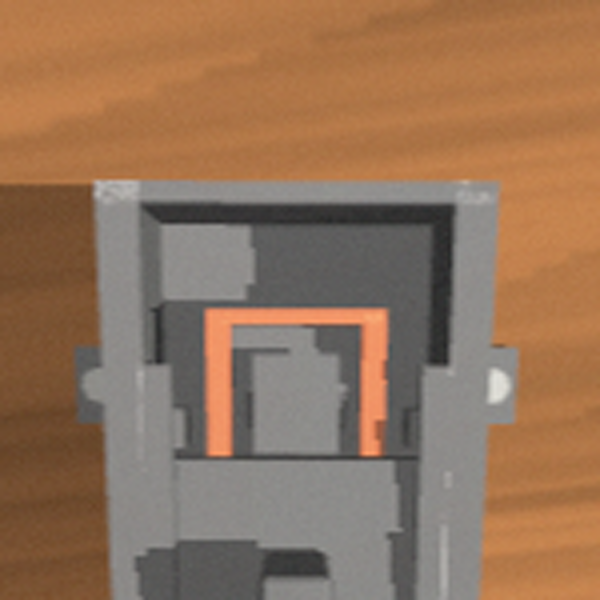

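The tongue is flat at plate height (38.4 mm) to its end, so the hook sits behind the ledge, and the cover hasn't moved since release. I'll hand in.

```bash
python3 -c "
from h import *
st();job_done()" 2>/dev/null
```

```text
t26.14 x-10.14 y2.10 z140.73 mm | Fx-0.2 Fy-0.7 Fz0.1 | op 18.9
the job is handed in; nothing more can be done
```

The cover is on the battery case and latched, and I handed the job in at about 26 s.

**What I did:** I gripped the loose grey cover by its rib, laid it on the porch and shifted it 1.8 mm sideways to match the lips. I then slid it in with a force limit.

**Insertion force:** The push peaked at about 10 N and dropped at the click. I then touched the stop only lightly, at about 2 N.

**Checks that passed:**
- **Latch:** the cover held against a back-pull of about 5.5 N, moving only 0.3 mm.
- **Position after release:** its centre sits at about case x +0.4 mm, y 0 mm.
- **Tongue:** it lies flat at plate height (38.4 mm) along its whole length, the same as before insertion.
- **Robot:** it was clear and touching nothing at hand-in.

**Checks that disagreed or were unclear:**
- **Tongue end:** one pixel reading put it at 66.8 mm instead of the expected 62 mm. I took this for a misread edge, since the depth profile put the tongue's end at 60–63 mm.
- **Early stops:** two force-limited moves stopped early with no lasting contact force. I put this down to force noise and went on.
- **Other objects:** I made only a rough before-and-after image comparison. The differences were small and similar at every object, but I had no reference level to judge them by. I never planned a contact with any of them.

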